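# Hang the bedside shelf on the headboard's screw

## Task

Hang the small pine bedside shelf on the sample headboard: carry it upright to the headboard's front, feel for the screw with the keyhole in the shelf's back until the head goes in and the back lies against the face, then pull the shelf down until it has snapped past the spring catch to the end of the slot, and let go, leaving it hanging upright. Be gentle: never press the shelf on the headboard or screw with more than 25 N, do not let it topple, and leave the other things on the bench where they are.

Things in the scene. Friction and masses are not known exactly. Their poses are not given: they have to be found in the camera images.
- shelf_centre (a point): Centre of the pine bedside shelf's back board (20 mm thick, 140 wide, 200 tall), half-way up. x = out of its front, y = along it, z = up. A 16 mm thick ledge with a low lip sticks out 60 mm to +x along its foot; it stands on the bench on that foot. 0.34 kg, give or take 20 %.
- shelf_top (a point): Middle of the shelf's top edge (100 mm above shelf_centre), same axes. Take the board here across its 20 mm thickness, fingers reaching at most 45 mm down; lower, from 70 to 130 mm below this edge, it has a window 40 mm wide, with a steel keyhole plate, 4 mm thick, flush with the back face.
- shelf_entry (a point): Centre of the keyhole's entry hole on the shelf's back face (10 mm behind mid-plane, 112 mm below the top edge), same axes. Hole 17 mm wide, 26 mm tall, lower corners cut off by 3.5 mm. Above it 45 degree shoulders lead into the slot, 8.5 mm wide, which starts 17 mm above this point and ends 35.5 mm above it.
- shelf_seat (a point): Point on the back face, 32 mm above shelf_entry, where the screw's axis lies when the shelf hangs locked (slot end 3.5 mm above), same axes. A brass spring catch pokes into the slot from +y, 5 mm below this point: the neck meets it with this point about 10 mm above the screw. It yields at about 10 N, the shelf's weight included; then the slot's end stops it hard.
- screw_spot (a point): Where the screw was meant to go, on the front face of the headboard. x = out of the face, y = along it, z = up. The real screw, driven to miss a knot and not measured, is square to the face but up to 18 mm to either side and 4 mm up or down of this point. Smooth steel, fixed; neck 7 mm thick and 7 mm long, round head 14 mm across and 5 mm thick, its top 12 mm off the face.
- headboard: Pine sample headboard fixed to the bench, 200 mm wide (y), 45 thick (x), 200 tall, on a foot plate 120 x 200 x 18 mm. Origin at the middle of its underside; its front looks to +x. The screw spot is on the front's centre line, 25 mm below the top edge. The hung shelf sticks up 55 mm above it.
- drill: Bystander: yellow cordless drill lying on its side on the bench, about 210 x 190 x 54 mm; origin at its underside. Leave it alone.
- screwdriver: Bystander: screwdriver lying on the bench; origin at its underside. Leave it alone.
- hammer: Bystander: hammer lying on the bench; origin at its underside. Leave it alone.
- glue: Bystander: white glue bottle, 60 mm wide, 170 mm tall; origin at its underside. Leave it alone.
- mug: Bystander: blue mug, 80 mm wide, 90 mm tall; origin at its underside. Leave it alone.
- tape: Bystander: yellow tape measure, 70 x 70 x 36 mm; origin at its underside. Leave it alone.
- screwbox: Bystander: blue open box with four compartments, 120 x 110 x 45 mm; origin at its underside. Leave it alone.

How it is judged:
By the outcome, as a careful person would: the job done as asked, in the order asked, and still so for the second after the job is handed in, with the robot touching nothing.
It also fails if it takes over 72 s, if anything falls off the work surface, if the arm or the gripper's body presses on something with over 40 N, if the wrist force passes 120 N, or if a joint passes its speed limit or range.

## Robot

A 6-joint arm with a two-finger parallel gripper is mounted at the origin on the work surface. World frame = base frame: x ahead of the robot, y to its left, z up, the work surface at z = 0. Lengths are in m, angles in rad, forces in N, time in s.
With the tool pointing down it reaches from about 0.25 to 0.775 m from the base axis. Payload 8.9 kg.
Tool frame: the origin (TCP) lies midway between the tips of the shut fingers; the grasp point (between the pads) lies 19 mm behind it; z points along the fingers, y is the direction in which the jaws open and shut (so a half turn about z gives the same grasp; the last joint's range is limited). The gripper opens to 85 mm and grips with 20 to 120 N. Pads are 22 mm wide; open, the fingers measure 114 mm over their backs; the gripper's body (76 mm by 85 mm) begins 54 mm behind the grasp point. The pads swing forward as they close: fully open they stand 13 mm farther back than shut.
Start: joints at [0.997, 0.291, -0.153, 1.127, 0, 1.431], TCP at [0.221, 0.476, 0.231] pointing down, gripper open.
Joint ranges: [-2.52, 2.52], [-0.91, 1.74], [-1.3, 1.37], [-1.96, 2.02], [-1.52, 1.47], [-3.14, 3.14]. Speed limits (rad/s): [2.22, 2.22, 2.79, 3.14, 3.14, 3.14].

## Interface

Orientations are given as a 3x3 rotation matrix whose columns are the frame's x, y, z axes.
In Python, from cell import * gives the robot as it stands. The module is installed in compiled form; this text tells all that it offers.
- The arm moves only by the shell command python3 -m crank 'ROWS'. ROWS is text: rows parted by semicolons, each of 5 numbers parted by spaces: the shift along the tool's x, y, z in cm, then the turn about the tool's z in rad, then the opening, from 0 (shut) to 1 (fully open). A call has exactly 5 rows; each row is the pose to reach, as a shift and turn from the pose commanded when the call began, along the tool's axes at that moment; what a row does not reach only later rows make up. A row lasts 1/12 s, in which the tool goes at most 41.7 mm and 7.16 degrees, less where a joint would pass 70% of its speed; a pose out of reach is approached as far as the arm can. A call with a gripper value outside its range is refused whole. The fingers move at their own pace and stop on an object; the grip force is fixed at half the most. Time passes only in rows, so rows that repeat a pose let the fingers close, or fill a call up. It gives the time, the measured TCP pose, the force and the opening at its end, in the units of the state.
- state(): the state, without advancing time (a new reading comes with each control period).
- capture(name): name is "scene" or "top"; returns the picture (420x560x3 uint8, red, green, blue); there is no depth.
- calibration(name): a dict with "fx", "fy", "cx", "cy" (pixels), "rvec" (rotation vector, rad) and "tvec" (3), from world to camera coordinates, as OpenCV has them. Camera axes: x right, y down, z forward; pixel columns grow to the right and rows downward; lengths in m; the calibration is good to about 2 mm. A picture is of the moment at which its call begins. calibration takes no time and is no camera call.
- hand_in(): hands the job in, once; it reports no verdict.
The state is a dict: "t": time; "q": joint angles; "qvel": joint speeds; "joint_torque": joint torques, N m; "tcp_pos": TCP position; "tool_rot": TCP orientation; "ft_force": force on the tool from outside, world axes, zero at the start; "torque": the same for the moment, N m; "grip_width": finger opening in m.
Only numpy, scipy, OpenCV 4.12 (cv2) and the standard library are available. Lean on these libraries where they do the work, as an engineer would, in place of code of your own. Each camera call takes 0.05 s, during which the arm holds its last target.

## Working session

There is one attempt and no reset: what is moved stays moved. The work goes in short steps, Python scripts to look and compute and a shell command to move; the robot and the scene stay as the last step left them, time stands still between calls to the robot, and variables do not carry over. Pictures are saved under pics/ and viewed, and the job is handed in when it is done.

```bash
mkdir -p pics
python3 - <<'E'
from cell import *
import cv2
s=state();print({k:(v if not hasattr(v,'round') else v) for k,v in s.items()})
for n in("scene","top"):
    im=capture(n);cv2.imwrite(f"pics/{n}0.png",cv2.resize(im[:,:,::-1],(800,600),interpolation=cv2.INTER_CUBIC));cv2.imwrite(f"pics/{n}0raw.png",im[:,:,::-1])
    c=calibration(n);print(c)
    import numpy as np
    R=cv2.Rodrigues(np.array(c["rvec"],float))[0];print(-R.T@np.array(c["tvec"]),R)
E
```

```text
{'t': 0.0, 'q': array([ 9.96712932e-01,  2.91292763e-01, -1.54157947e-01,  1.12670982e+00,
        3.56205291e-06,  1.43152692e+00]), 'qvel': array([ 0.00162285, -0.00065565, -0.00106691, -0.00126783,  0.00143209,
        0.00067714]), 'joint_torque': array([ 7.83114174e-04, -5.37141180e+01,  3.31376588e+01,  1.57066213e-02,
       -2.41394882e-04, -1.97634677e-05]), 'tcp_pos': array([0.22087977, 0.47576554, 0.23071403]), 'tool_rot': array([[-9.06948341e-01,  4.21241205e-01, -7.43841306e-04],
       [ 4.21241818e-01,  9.06947641e-01, -1.14357208e-03],
       [ 1.92905438e-04, -1.35049786e-03, -9.99999069e-01]]), 'ft_force': array([ 0.83977828, -0.43738688, -0.44096793]), 'torque': array([ 0.00401222, -0.0153857 , -0.05163176]), 'grip_width': 0.08550044567106181}
{'fx': 536.1939295769682, 'fy': 536.1939295769682, 'cx': 285.03371430792384, 'cy': 215.5999823795438, 'rvec': array([ 1.07302374,  2.48122477, -0.92145456]), 'tvec': array([ 0.39856079, -0.23829074,  2.00578348])}
[1.37021343 0.72201439 1.35647003] [[-0.68291371  0.73046353  0.00720367]
 [ 0.54869609  0.51943864 -0.65506953]
 [-0.48224627 -0.44340334 -0.75553426]]
{'fx': 398.0544662020899, 'fy': 398.0544662020899, 'cx': 276.49338934731963, 'cy': 210.98830123273007, 'rvec': array([ 2.12594073, -2.1068919 ,  0.19786933]), 'tvec': array([0.00485161, 0.61597809, 1.2002312 ])}
[3.73454194e-01 2.15745279e-04 1.29635620e+00] [[ 0.00961667 -0.99993362 -0.00634646]
 [-0.98126721 -0.00821552 -0.19247639]
 [ 0.19241147  0.00807855 -0.98128108]]
```

View pics/scene0.png

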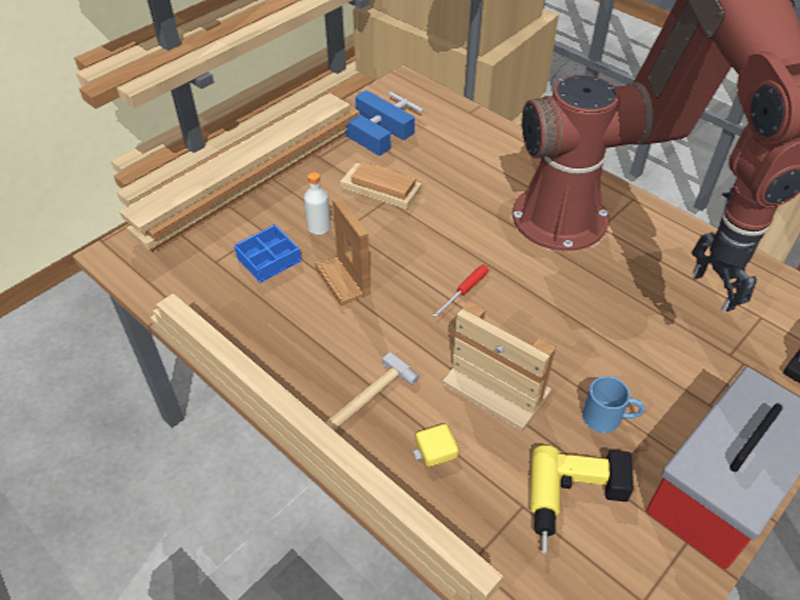

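View pics/top0.png

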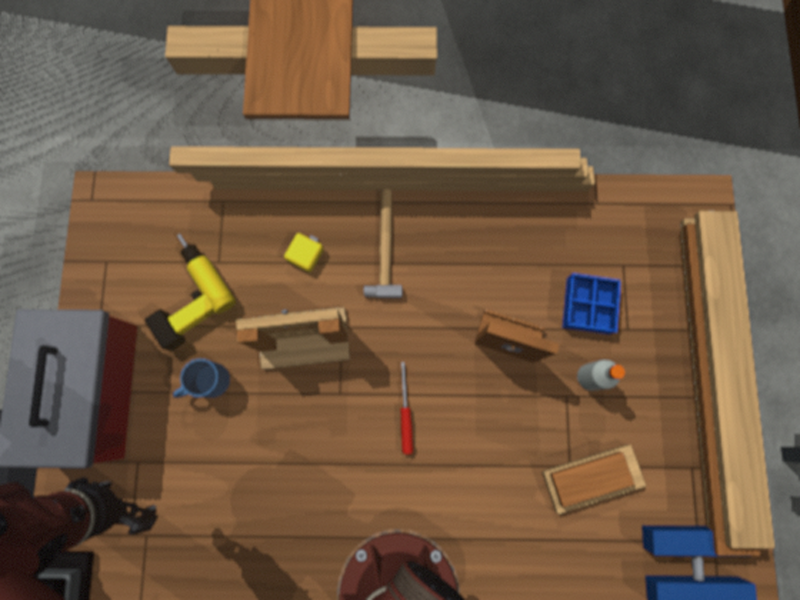

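Run:
```python
import cv2
a=cv2.imread("pics/scene0raw.png");b=cv2.imread("pics/top0raw.png")
# regions in raw pixel: factor .7
def crop(im,x0,y0,w,h,s,name):
    c=cv2.resize(im[y0:y0+h,x0:x0+w],None,fx=s,fy=s,interpolation=cv2.INTER_CUBIC)
    cv2.imwrite(f"pics/{name}.png",c)
crop(a,300,205,100,100,6,"c_hb_s")
crop(a,205,130,80,90,6,"c_sh_s")
crop(b,155,200,100,75,8,"c_hb_t")
crop(b,320,205,90,60,8,"c_sh_t")
```

```text
(no output)
```

View pics/c_hb_s.png

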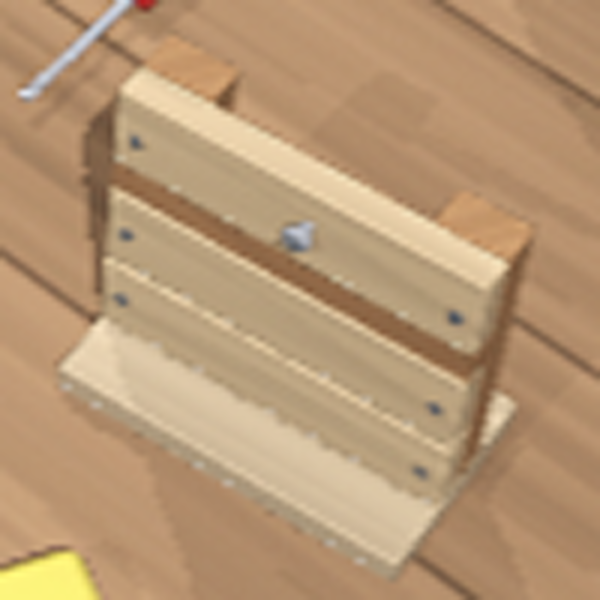

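View pics/c_sh_s.png

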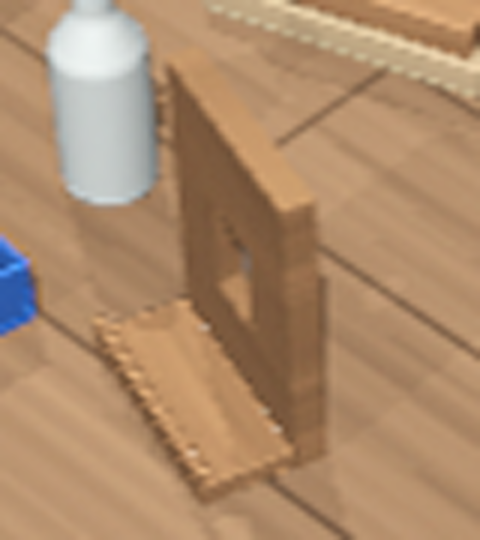

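View pics/c_hb_t.png

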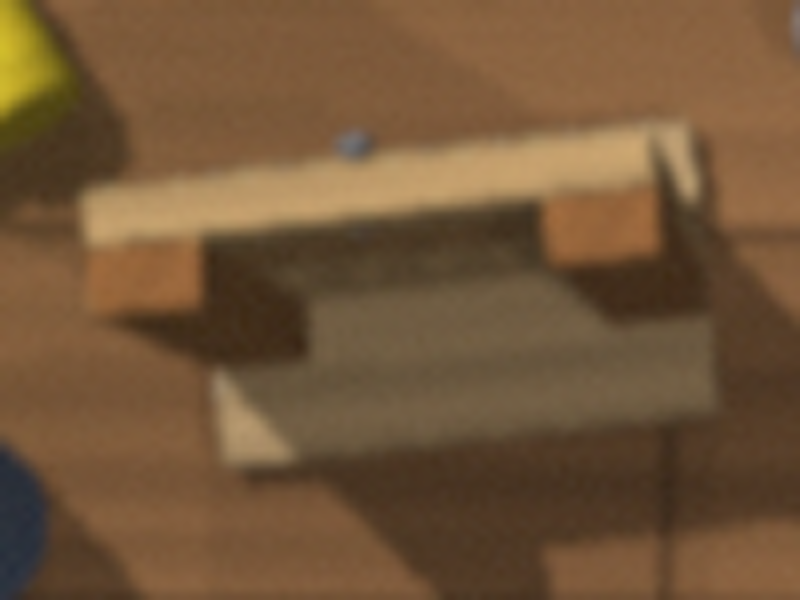

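View pics/c_sh_t.png

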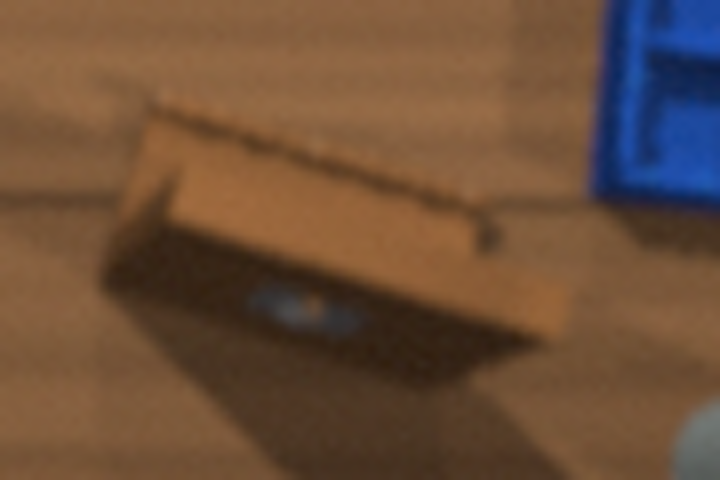

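```bash
cat > h.py <<'E'
import numpy as np,cv2
from cell import *
from scipy.optimize import least_squares
C={}
for n in("scene","top"):
    c=calibration(n);C[n]=(np.array([[c["fx"],0,c["cx"]],[0,c["fy"],c["cy"]],[0,0,1.]]),np.array(c["rvec"],float),np.array(c["tvec"],float))
def proj(n,P):
    K,r,t=C[n];return cv2.projectPoints(np.atleast_2d(np.array(P,float)),r,t,K,None)[0][:,0]
def ray(n,uv):
    K,r,t=C[n];R=cv2.Rodrigues(r)[0];d=R.T@np.linalg.inv(K)@np.array([uv[0],uv[1],1.]);return -R.T@t,d
def atz(n,uv,z):
    o,d=ray(n,uv);return o+d*(z-o[2])/d[2]
def tri(obs):
    A=np.zeros((3,3));b=np.zeros(3)
    for n,uv in obs:
        o,d=ray(n,uv);d=d/np.linalg.norm(d);M=np.eye(3)-np.outer(d,d);A+=M;b+=M@o
    return np.linalg.solve(A,b)
def Rz(a): return np.array([[np.cos(a),-np.sin(a),0],[np.sin(a),np.cos(a),0],[0,0,1.]])
E
cat > fit.py <<'E'
from h import *
o={'hs':(300,205,6,'scene'),'ss':(205,130,6,'scene'),'ht':(155,200,8,'top'),'st':(320,205,8,'top')}
def raw(k,p):
    x0,y0,s,n=o[k];return n,np.array([x0+(p[0]+.5)/s-.5,y0+(p[1]+.5)/s-.5])
# headboard: top front edge corners
L=tri([raw('hs',(121,93)),raw('ht',(82,195))]);R=tri([raw('hs',(492,290)),raw('ht',(655,127))])
print('hb front top L,R',L,R,np.linalg.norm(L-R))
S=tri([raw('hs',(293,240)),raw('ht',(353,143))]);print('screw head',S)
# shelf: body points (x,y,z) ; params x,y,yaw of shelf_centre at z .1
ob=[('ss',(168,68),(.01,-.07,.2)),('ss',(288,207),(.01,.07,.2)),('ss',(316,203),(-.01,.07,.2)),('ss',(190,48),(-.01,-.07,.2)),('ss',(325,452),(-.01,.07,0)),
('st',(175,178),(.01,.07,.2)),('st',(165,220),(-.01,.07,.2)),('st',(570,288),(.01,-.07,.2)),('st',(548,340),(-.01,-.07,.2))]
def f(p):
    e=[]
    for k,u,b in ob:
        n,uv=raw(k,u);e+=list(proj(n,Rz(p[2])@np.array(b)+[p[0],p[1],0])[0]-uv)
    return np.array(e)
r=least_squares(f,[.5,-.15,-.3]);print('shelf',r.x,np.abs(r.fun).max(),r.fun.reshape(-1,2).round(1).tolist())
obh=[('hs',(121,93),(0,-.1,1)),('hs',(492,290),(0,.1,1)),('ht',(82,195),(0,.1,1)),('ht',(655,127),(0,-.1,1))]
def g(p):
    e=[]
    for k,u,b in obh:
        n,uv=raw(k,u);e+=list(proj(n,Rz(p[2])@np.array([0,b[1],0])+[p[0],p[1],p[3]])[0]-uv)
    return np.array(e)
r=least_squares(g,[.5,.2,.1,.2]);print('hb front top mid',r.x,r.fun.reshape(-1,2).round(1).tolist())
E
python3 fit.py
```

```text
hb front top L,R [0.58608837 0.23166652 0.3013826 ] [0.54464085 0.21441026 0.12931863] 0.17782487382367873
screw head [0.57294023 0.23124285 0.17615354]
shelf [ 0.51990944 -0.23715152 -0.28403265] 1.8517990161784326 [[-0.6, -1.9], [-0.1, 0.8], [0.9, -0.8], [1.2, -0.6], [1.2, 0.6], [0.3, -1.4], [-0.3, 0.1], [-0.1, -0.7], [1.0, -0.3]]
hb front top mid [0.56185154 0.22262182 0.13009512 0.19687712] [[-0.4, -0.2], [-0.3, 0.1], [0.0, 0.2], [-0.6, 0.2]]
```

```bash
cat >> h.py <<'E'
def go(x,y,z,yaw):
    """print shift (tool axes, cm) and turn to reach world x,y,z with tool y axis at angle yaw"""
    s=state();T=np.array(s["tool_rot"]);d=(np.array([x,y,z])-s["tcp_pos"])*100
    cur=np.arctan2(T[1,1],T[0,1]);dy=(yaw-cur+np.pi/2)%np.pi-np.pi/2
    print('t',round(s['t'],2),'pos',np.round(s['tcp_pos'],4),'yaw',round(cur,4),'tilt',np.round(T[:2,2],4),'F',np.round(s['ft_force'],1),'w',round(s['grip_width'],4),'q',np.round(s['q'],2))
    print('shift',np.round(T.T@d,2),'turn',round(-dy,3))
E
python3 - <<'E'
from h import *
a=cv2.imread("pics/scene0raw.png");b=cv2.imread("pics/top0raw.png")
def box(x0,x1,y0,y1,z0,z1):
    return [(x,y,z) for x in(x0,x1) for y in(y0,y1) for z in(z0,z1)]
def draw(im,n,pts,M,p,crop,s,name):
    x0,y0,w,h=crop
    c=cv2.resize(im[y0:y0+h,x0:x0+w],None,fx=s,fy=s,interpolation=cv2.INTER_CUBIC)
    P=(M@np.array(pts).T).T+p
    u=proj(n,P)
    q=[(int((a-x0+.5)*s),int((d-y0+.5)*s)) for a,d in u]
    for i in range(8):
        for k in(1,2,4):
            if i<i^k: cv2.line(c,q[i],q[i^k],(0,0,255),1)
    return c
M=Rz(-.284);p=[.5199,-.2372,0]
c1=draw(a,"scene",box(-.01,.01,-.07,.07,0,.2),M,p,(205,130,80,90),6,'')
c2=draw(b,"top",box(-.01,.01,-.07,.07,0,.2),M,p,(320,205,90,60),6,'')
M=Rz(.130);p=[.5619,.2226,0]
c3=draw(a,"scene",box(-.045,0,-.1,.1,0,.2),M,p,(300,205,100,100),4,'')
c4=draw(b,"top",box(-.045,0,-.1,.1,0,.2),M,p,(155,200,100,75),4,'')
A=np.zeros((600,800,3),np.uint8)
A[:540,:480]=0
def put(c,x,y): A[y:y+c.shape[0],x:x+c.shape[1]]=c[:600-y,:800-x]
put(cv2.resize(c1,None,fx=.55,fy=.55),0,0);put(cv2.resize(c2,None,fx=.7,fy=.7),0,310);put(c3,400,0);put(cv2.resize(c4,None,fx=.66,fy=.66),400,400)
cv2.imwrite("pics/ov.png",A)
print('glue cap',tri([("scene",(315*.7,178*.7)),("top",(617*.7,373*.7))]),'glue base',atz("scene",(317*.7,230*.7),0))
go(.45,.30,.34,1.0)
E
```

```text
glue cap [ 0.4544224  -0.43110925  0.15761785] glue base [ 0.4699808  -0.42327345  0.        ]
t 0.1 pos [0.2209 0.4758 0.2308] yaw 1.136 tilt [-0.0006 -0.001 ] F [-0.1 -0.   0.4] w 0.0854 q [ 1.    0.29 -0.15  1.13 -0.    1.43]
shift [-28.18  -6.31 -10.92] turn 0.136
```

View pics/ov.png

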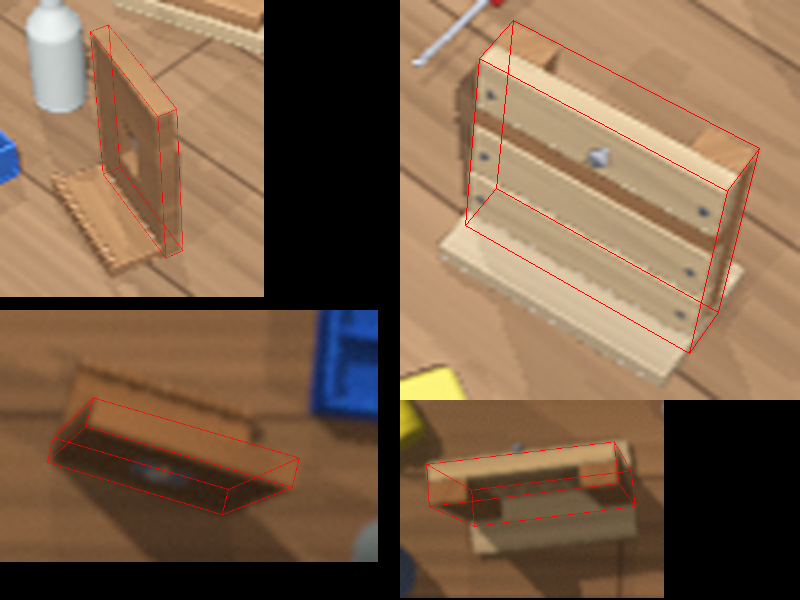

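```bash
python3 -m crank '0 0 -4 0 0.6; 0 0 -8 0 0.6; -3 0 -10.5 0.1 0.6; -6 0 -10.5 0.2 0.6; -10 -1 -10.5 0.3 0.6'; python3 -c "
from h import *
go(.52,-.237,.34,-.284)"
```

```text
t: 0.52
tcp_pos: [0.3084, 0.4263, 0.3377]
tool_rot: [[-0.741, 0.672, 0.002], [0.672, 0.741, 0.003], [0.0, 0.003, -1.0]]
ft_force: [1.4, 0.7, -1.1]
grip_width: 0.0513
t 0.52 pos [0.3084 0.4263 0.3377] yaw 0.8339 tilt [0.0019 0.0028] F [ 1.4  0.7 -1.1] w 0.0513 q [0.81 0.26 0.08 1.39 0.   1.54]
shift [-60.24 -34.91  -0.38] turn 1.118
```

```bash
python3 -m crank '-3.4 -2 0 0.1 0.6; -6.8 -4 0 0.2 0.6; -10.2 -6 0 0.3 0.6; -13.6 -8 0 0.4 0.6; -17 -10 0 0.5 0.6'; python3 -c "
from h import *
go(.52,-.237,.34,-.284)"
```

```text
t: 0.93
tcp_pos: [0.3666, 0.235, 0.3361]
tool_rot: [[-0.325, 0.946, -0.0], [0.946, 0.325, -0.0], [-0.0, -0.0, -1.0]]
ft_force: [0.2, 0.5, -0.3]
grip_width: 0.0516
t 0.93 pos [0.3666 0.235  0.3361] yaw 0.3314 tilt [-0.0003 -0.0002] F [ 0.2  0.5 -0.3] w 0.0516 q [ 0.4   0.08 -0.14  1.35 -0.    1.64]
shift [-49.62  -0.85  -0.39] turn 0.615
```

```bash
python3 -m crank '-4 0 0 0.1 0.6; -8 0 0 0.2 0.6; -12 0 0 0.3 0.6; -16 0 0 0.4 0.6; -20 0 0 0.5 0.6'; python3 -c "
from h import *
go(.52,-.237,.34,-.284)"
```

```text
t: 1.35
tcp_pos: [0.4327, 0.046, 0.3363]
tool_rot: [[0.168, 0.986, -0.0], [0.986, -0.168, 0.0], [0.0, -0.0, -1.0]]
ft_force: [1.0, 1.0, 0.7]
grip_width: 0.0516
t 1.35 pos [0.4327 0.046  0.3363] yaw -0.1689 tilt [-0.      0.0001] F [1.  1.  0.7] w 0.0516 q [-0.06  0.08 -0.14  1.35  0.    1.68]
shift [-26.43  13.37  -0.38] turn 0.115
```

```bash
python3 -m crank '-3.6 1.8 0 0.03 0.6; -7.2 3.6 0 0.06 0.6; -10.8 5.5 0 0.09 0.6; -14.4 7.3 0 0.115 0.6; -18 9.1 0 0.115 0.6'; python3 -m crank '-2 0.4 0 0 0.6; -2 0.4 0 0 0.6; -2 0.4 0 0 0.6; -2 0.4 0 0 0.6;-2 0.4 0 0 0.6';  python3 -c "
from h import *
go(.52,-.237,.34,-.284)"
```

```text
t: 1.77
tcp_pos: [0.4931, -0.1466, 0.3361]
tool_rot: [[0.277, 0.961, -0.0], [0.961, -0.277, 0.0], [0.0, -0.0, -1.0]]
ft_force: [-0.2, 1.3, 1.5]
grip_width: 0.0511
t: 2.18
tcp_pos: [0.4912, -0.1638, 0.3364]
tool_rot: [[0.274, 0.962, -0.0], [0.962, -0.274, 0.0], [0.0, -0.0, -1.0]]
ft_force: [-0.8, 0.6, 0.6]
grip_width: 0.0513
t 2.18 pos [ 0.4912 -0.1638  0.3364] yaw -0.2779 tilt [-0.0001  0.0003] F [-0.8  0.6  0.6] w 0.0513 q [-0.46  0.24  0.06  1.38  0.    1.39]
shift [-6.25  4.77 -0.37] turn 0.006
```

```bash
python3 -m crank '-3.1 2.4 0 0 0.6; -6.25 4.77 0 0.006 0.6; -6.25 4.77 3 0.006 0.6; -6.25 4.77 6 0.006 0.6;-6.25 4.77 9 0.006 0.6';  python3 -c "
from h import *
go(.52,-.237,.16,-.284)
a=capture('scene');b=capture('top')
A=np.zeros((600,800,3),np.uint8)
x=cv2.resize(a[100:220,190:300],None,fx=5,fy=5,interpolation=cv2.INTER_CUBIC)[:,:,::-1];A[:600,:430]=x[:,:430]
x=cv2.resize(b[190:280,315:405],None,fx=4,fy=4,interpolation=cv2.INTER_CUBIC)[:,:,::-1];A[:360,435:795]=x
cv2.imwrite('pics/pre.png',A)"
```

```text
t: 2.6
tcp_pos: [0.5206, -0.2376, 0.2456]
tool_rot: [[0.28, 0.96, 0.001], [0.96, -0.28, -0.001], [-0.0, 0.001, -1.0]]
ft_force: [0.5, 1.1, 0.0]
grip_width: 0.0514
t 2.6 pos [ 0.5206 -0.2376  0.2456] yaw -0.2842 tilt [ 0.0013 -0.0006] F [0.5 1.1 0. ] w 0.0514 q [-0.56  0.37  0.    1.2   0.    1.3 ]
shift [ 0.04 -0.09  8.56] turn -0.0
```

View pics/pre.png

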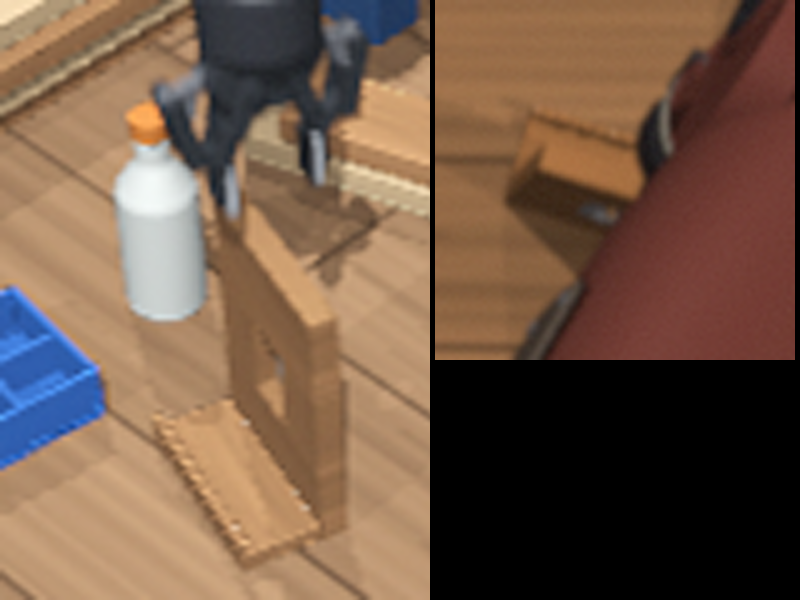

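```bash
python3 -m crank '0 -0.09 2.5 0 0.6; 0 -0.09 5 0 0.6; 0 -0.09 7 0 0.6; 0 -0.09 8.5 0 0.6; 0 -0.09 8.5 0 0.6' && python3 -m crank '0 0 0 0 0.4; 0 0 0 0 0.3; 0 0 0 0 0.2; 0 0 0 0 0.1; 0 0 0 0 0.1';python3 -m crank '0 0 0 0 0.1; 0 0 0 0 0.1; 0 0 0 0 0.1; 0 0 0 0 0.1; 0 0 0 0 0.1';  python3 -c "
from h import *
go(.52,-.237,.16,-.284)"
```

```text
t: 3.12
tcp_pos: [0.5186, -0.2364, 0.1605]
tool_rot: [[0.28, 0.96, -0.002], [0.96, -0.28, 0.001], [0.001, -0.002, -1.0]]
ft_force: [0.5, 0.7, -0.5]
grip_width: 0.0514
t: 3.53
tcp_pos: [0.5205, -0.2382, 0.1636]
tool_rot: [[0.281, 0.96, 0.003], [0.96, -0.281, -0.002], [-0.001, 0.004, -1.0]]
ft_force: [0.6, 1.3, 7.3]
grip_width: 0.0193
t: 3.95
tcp_pos: [0.5205, -0.2382, 0.1636]
tool_rot: [[0.281, 0.96, 0.003], [0.96, -0.281, -0.002], [-0.001, 0.004, -1.0]]
ft_force: [0.2, 1.5, 5.9]
grip_width: 0.0195
t 3.95 pos [ 0.5205 -0.2382  0.1636] yaw -0.2848 tilt [ 0.0034 -0.0016] F [0.2 1.5 5.9] w 0.0195 q [-0.56  0.42 -0.14  1.    0.    1.3 ]
shift [ 0.1  -0.08  0.36] turn -0.001
```

```bash
python3 -m crank '0 0 -0.5 0 0; 0 0 -1.5 0 0; 0 0 -3 0 0; 0 0 -5 0 0; 0 0 -7 0 0' && python3 -m crank '0 0 -2 0 0; 0 0 -4 0 0; 0 0 -5 0 0; 0 0 -5 0 0; 0 0 -5 0 0'; python3 -c "
from h import *
go(.64,.1,.285,.13)
a=capture('scene')
cv2.imwrite('pics/lift.png',cv2.resize(a[60:220,180:330],None,fx=3.7,fy=3.7,interpolation=cv2.INTER_CUBIC)[:,:,::-1])"
```

```text
t: 4.37
tcp_pos: [0.5188, -0.2376, 0.2328]
tool_rot: [[0.281, 0.96, -0.001], [0.96, -0.281, 0.0], [0.0, -0.001, -1.0]]
ft_force: [0.5, -0.3, -3.6]
grip_width: 0.0194
t: 4.78
tcp_pos: [0.5192, -0.2378, 0.2814]
tool_rot: [[0.281, 0.96, 0.0], [0.96, -0.281, -0.0], [-0.0, 0.001, -1.0]]
ft_force: [0.0, -0.5, -4.2]
grip_width: 0.0194
t 4.78 pos [ 0.5192 -0.2378  0.2814] yaw -0.285 tilt [ 0.0005 -0.0003] F [ 0.  -0.5 -4.2] w 0.0194 q [-0.56  0.36  0.08  1.29 -0.    1.3 ]
shift [35.82  2.09 -0.36] turn -0.415
```

View pics/lift.png

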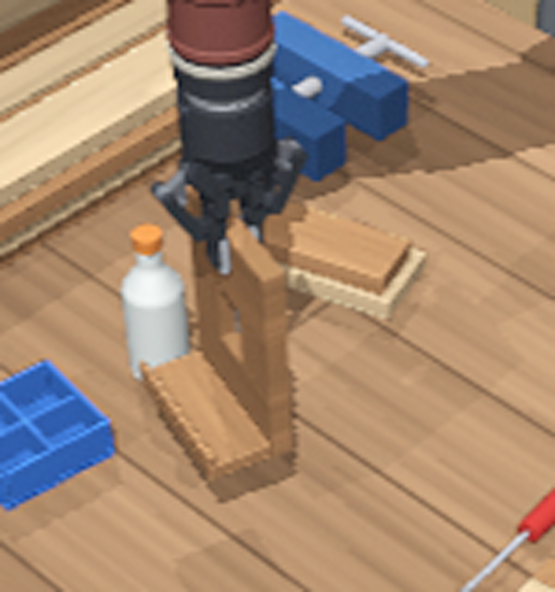

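```bash
python3 -m crank '2 0.3 0 -0.06 0; 5 0.8 0 -0.12 0; 8.5 1.3 0 -0.18 0; 12 1.8 0 -0.24 0; 15 2.2 0 -0.3 0'; python3 -c "
from h import *
go(.655,.08,.285,.13)"
```

```text
t: 5.25
tcp_pos: [0.5823, -0.0979, 0.2797]
tool_rot: [[-0.018, 1.0, -0.002], [1.0, 0.018, 0.001], [0.001, -0.002, -1.0]]
ft_force: [-0.2, 0.8, -3.3]
grip_width: 0.0192
t 5.25 pos [ 0.5823 -0.0979  0.2797] yaw 0.018 tilt [-0.0023  0.0011] F [-0.2  0.8 -3.3] w 0.0192 q [-0.29  0.4   0.14  1.31  0.    1.26]
shift [17.65  7.58 -0.53] turn -0.112
```

```bash
python3 -m crank '3 1.5 0 -0.03 0; 6 3 0 -0.06 0; 9.5 4.5 0 -0.09 0; 13 6 -0.3 -0.112 0; 16 7.3 -0.5 -0.112 0'; python3 -c "
from h import *
go(.640,.238,.285,.13)"
```

```text
t: 5.67
tcp_pos: [0.6528, 0.0635, 0.2846]
tool_rot: [[-0.129, 0.992, -0.003], [0.992, 0.129, 0.0], [0.001, -0.003, -1.0]]
ft_force: [0.8, -0.3, -2.5]
grip_width: 0.0189
t 5.67 pos [0.6528 0.0635 0.2846] yaw 0.129 tilt [-0.0027  0.0004] F [ 0.8 -0.3 -2.5] w 0.0189 q [-0.01  0.54  0.37  1.4   0.    1.43]
shift [17.47  0.97 -0.03] turn -0.001
```

```bash
python3 -m crank '3.5 0.2 0 0 0; 7 0.4 0 0 0; 10.5 0.6 0 0 0; 14 0.8 0 0 0; 17.4 0.95 0 0 0'; python3 -m crank '0 0 0 0 0; 0 0 0 0 0;0 0 0 0 0;0 0 0 0 0;0 0 0 0 0';python3 -c "
from h import *
go(.640,.238,.285,.13)
a=capture('scene');b=capture('top')
cv2.imwrite('pics/so_s_raw.png',a[:,:,::-1]);cv2.imwrite('pics/so_t_raw.png',b[:,:,::-1])
cv2.imwrite('pics/so_s.png',cv2.resize(a[160:300,300:440],None,fx=4.2,fy=4.2,interpolation=cv2.INTER_CUBIC)[:,:,::-1])
cv2.imwrite('pics/so_t.png',cv2.resize(b[140:280,130:290],None,fx=4.2,fy=4.2,interpolation=cv2.INTER_CUBIC)[:,:,::-1])"
```

```text
t: 6.08
tcp_pos: [0.6395, 0.2366, 0.2844]
tool_rot: [[-0.127, 0.992, -0.003], [0.992, 0.127, -0.001], [-0.0, -0.003, -1.0]]
ft_force: [2.0, 0.2, -2.9]
grip_width: 0.0194
t: 6.5
tcp_pos: [0.6406, 0.2336, 0.2859]
tool_rot: [[-0.125, 0.992, -0.001], [0.992, 0.125, -0.0], [-0.0, -0.001, -1.0]]
ft_force: [-0.7, 0.3, -3.3]
grip_width: 0.0198
t 6.5 pos [0.6406 0.2336 0.2859] yaw 0.1255 tilt [-0.0006 -0.0004] F [-0.7  0.3 -3.3] w 0.0198 q [ 0.24  0.6   0.48  1.45 -0.    1.69]
shift [ 0.44 -0.    0.09] turn -0.005
```

View pics/so_s.png

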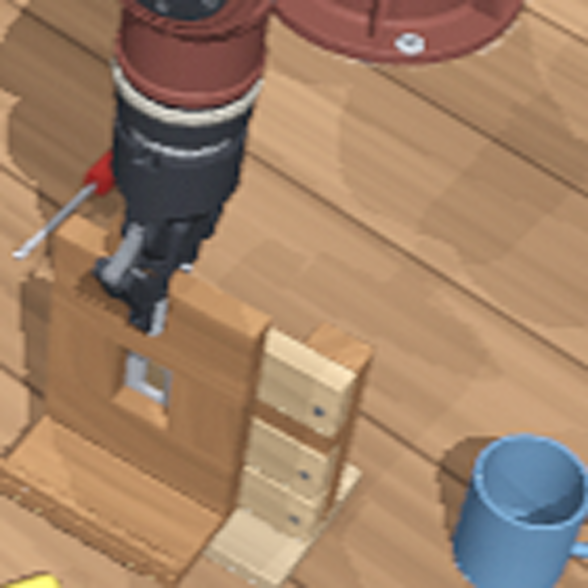

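View pics/so_t.png

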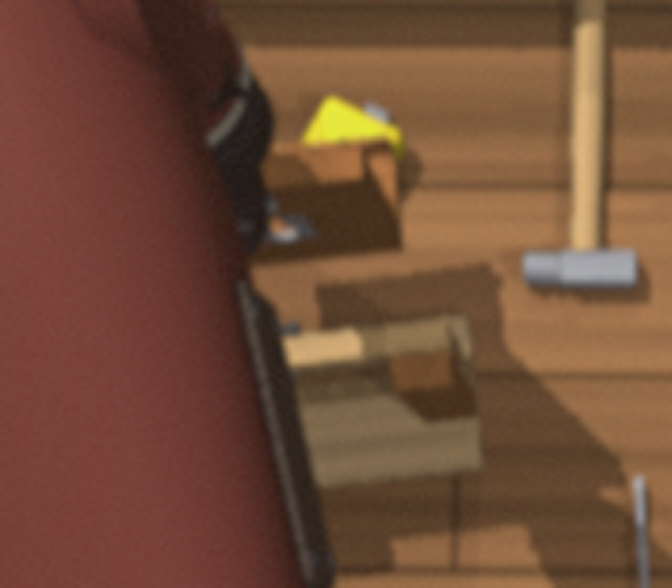

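```bash
cat > ov.py <<'E'
from h import *
import sys
def overlay(img,pos,yaw,zt,dy,crop,s,out,extra=True):
    """pos TCP xy, shelf top at z zt; dy offset of shelf centre along shelf y"""
    x0,y0,w,h=crop
    c=cv2.resize(img[y0:y0+h,x0:x0+w],None,fx=s,fy=s,interpolation=cv2.INTER_CUBIC)
    M=Rz(yaw);o=np.array([pos[0],pos[1],zt])+M@[0,dy,0]
    def px(b):
        u=proj('scene',M@np.array(b)+o)[0];return (int((u[0]-x0+.5)*s),int((u[1]-y0+.5)*s))
    def poly(L,col): 
        cv2.polylines(c,[np.array([px(b) for b in L])],True,col,1)
    poly([(.01,-.07,0),(.01,.07,0),(.01,.07,-.184),(.01,-.07,-.184)],(0,0,255))
    poly([(.01,.07,0),(-.01,.07,0),(-.01,.07,-.2),(.01,.07,-.2)],(0,0,255))
    poly([(.01,-.02,-.07),(.01,.02,-.07),(.01,.02,-.13),(.01,-.02,-.13)],(0,255,255))
    poly([(-.006,y,z-.112) for y,z in[(-.0085,.0105),(-.00425,.017),(-.00425,.0355),(.00425,.0355),(.00425,.017),(.0085,.0105),(.0085,-.0095),(.005,-.013),(-.005,-.013),(-.0085,-.0095)]],(0,255,0))
    cv2.imwrite(out,c)
E
python3 - <<'E'
from ov import *
im=cv2.imread('pics/so_s_raw.png')
overlay(im,(.6406,.2336),.1255,.2859+.0366,.0008,(295,205,75,100),7,'pics/ov2.png')
c=cv2.resize(im[205:305,295:370],None,fx=7,fy=7,interpolation=cv2.INTER_CUBIC);cv2.imwrite('pics/ov2n.png',c)
E
```

```text
(no output)
```

View pics/ov2.png

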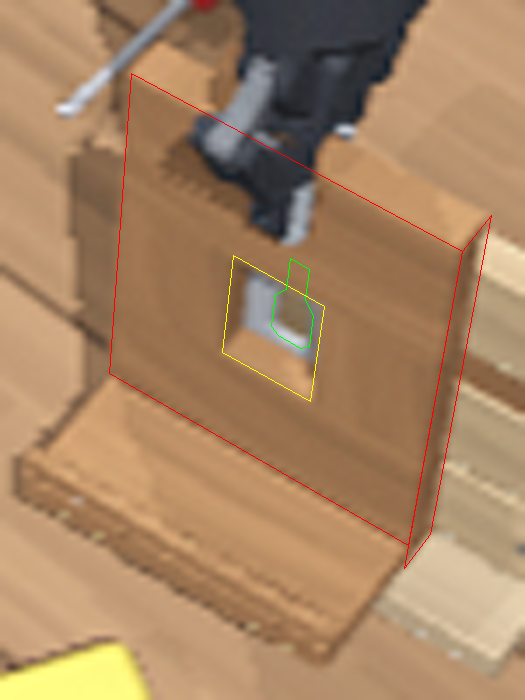

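View pics/ov2n.png

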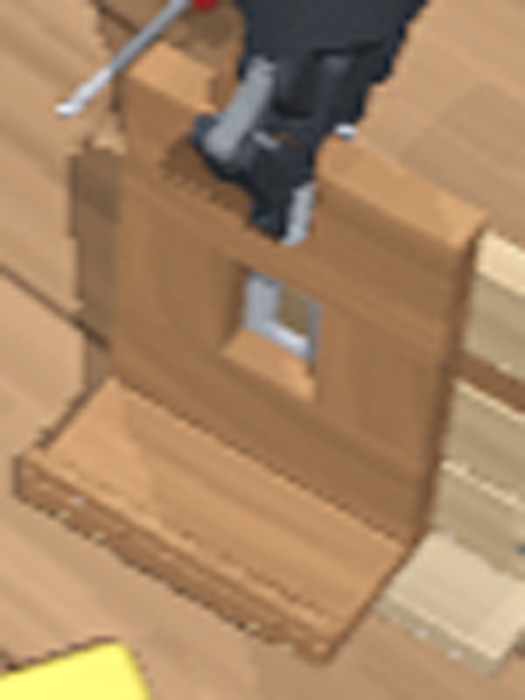

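Run:
```python
from h import *
a=cv2.imread("pics/scene0raw.png");b=cv2.imread("pics/top0raw.png")
A=np.zeros((480,800,3),np.uint8)
def ring(n,c,x0,y0,s,ly,lz):
    M=Rz(.130);p=np.array([.5619,.2226,0])
    for lx,r,col in((.012,.007,(0,0,255)),(.007,.007,(0,255,0)),(0,.0035,(255,0,0))):
        P=[M@[lx,ly+r*np.cos(t),lz+r*np.sin(t)]+p for t in np.linspace(0,6.28,24)]
        u=proj(n,P);cv2.polylines(c,[np.int32((u-[x0,y0]+.5)*s)],True,col,1)
for i,(im,n,x0,y0) in enumerate(((a,'scene',338,233),(b,'top',189,207))):
    c=cv2.resize(im[y0:y0+24,x0:x0+20],None,fx=20,fy=20,interpolation=cv2.INTER_CUBIC)
    d=c.copy();ring(n,d,x0,y0,20,.0071,.1755)
    A[:,i*400:i*400+400]=d
    cv2.imwrite(f"pics/screw{i}.png",c)
cv2.imwrite("pics/screw_ov.png",A)
```

```text
(no output)
```

View pics/screw_ov.png

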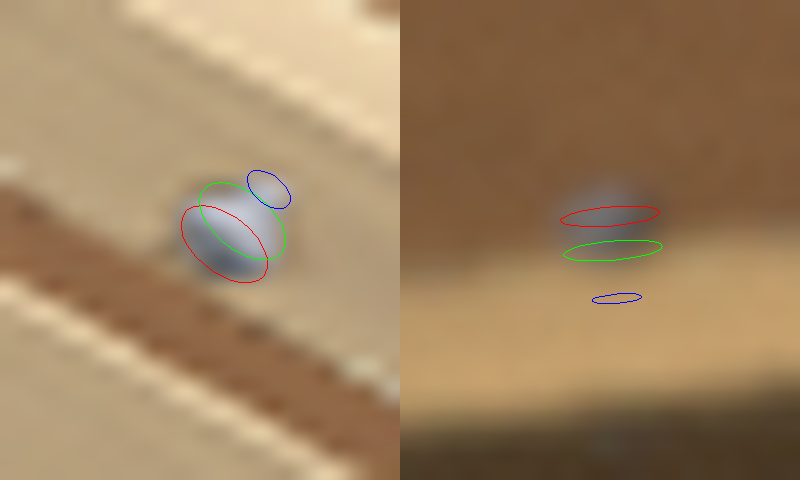

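View pics/screw0.png

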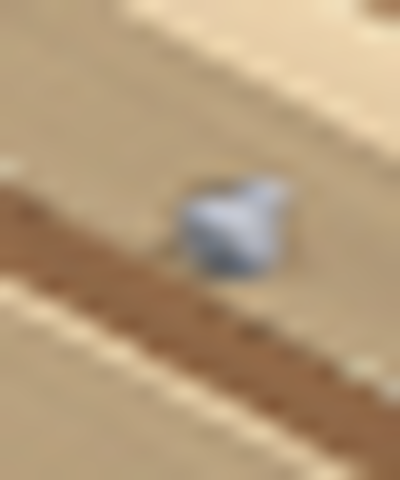

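View pics/screw1.png

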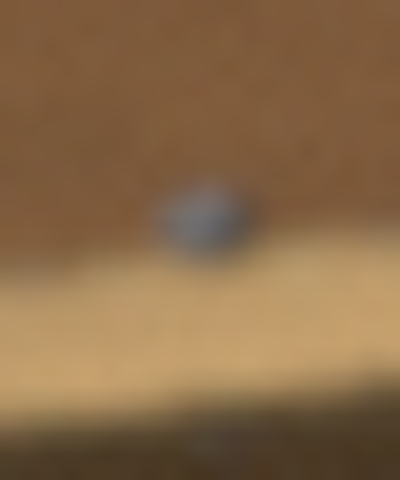

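```bash
cat >> h.py <<'E'
def loc(x,y,z,yaw=.130):
    """headboard-local target: x off face of TCP, y along face, z world"""
    s=state();p=Rz(-.130)@(np.array(s['tcp_pos'])-[.5619,.2226,0]);f=Rz(-.130)@np.array(s['ft_force'])
    print('LOC mm',np.round(p*1000,1),'Floc',np.round(f,1),'M',np.round(Rz(-.130)@np.array(s['torque']),2))
    w=Rz(.130)@np.array([x,y,0])+[.5619,.2226,0];go(w[0],w[1],z,yaw)
E
python3 -c "
from h import *
loc(.040,.0065,.251)"
```

```text
LOC mm [ 79.5   0.8 286.3] Floc [-0.6 -0.1 -3.2] M [ 0.01  0.03 -0.05]
t 6.6 pos [0.6407 0.2337 0.2863] yaw 0.1255 tilt [-0.0001 -0.0001] F [-0.6 -0.2 -3.2] w 0.0191 q [ 0.24  0.6   0.48  1.45 -0.    1.69]
shift [ 0.55 -3.96  3.53] turn -0.005
```

```bash
python3 -m crank '0.3 -1 1 -0.003 0; 0.55 -2 2 -0.005 0; 0.55 -3 3 -0.005 0; 0.55 -3.6 3.5 -0.005 0; 0.55 -3.95 3.5 -0.005 0'; python3 -m crank '0 0 0 0 0; 0 0 0 0 0;0 0 0 0 0;0 0 0 0 0;0 0 0 0 0';python3 -c "
from h import *
loc(.024,.0065,.251)
a=capture('scene');cv2.imwrite('pics/a_raw.png',a[:,:,::-1])
s=state()
from ov import *
p=s['tcp_pos'];overlay(a[:,:,::-1].copy(),p[:2],.13,p[2]+.0366,.0008,(285,215,75,85),7,'pics/a_ov.png')
"
```

```text
t: 7.02
tcp_pos: [0.5993, 0.2345, 0.2503]
tool_rot: [[-0.131, 0.991, -0.002], [0.991, 0.131, -0.0], [-0.0, -0.002, -1.0]]
ft_force: [0.3, 0.3, -2.8]
grip_width: 0.0194
t: 7.43
tcp_pos: [0.601, 0.2353, 0.2515]
tool_rot: [[-0.131, 0.991, 0.001], [0.991, 0.131, 0.0], [0.0, 0.001, -1.0]]
ft_force: [0.8, 0.2, -3.4]
grip_width: 0.0194
LOC mm [ 40.5   7.6 251.5] Floc [ 0.8  0.1 -3.4] M [-0.04  0.04  0.04]
t 7.43 pos [0.601  0.2353 0.2515] yaw 0.1318 tilt [0.0006 0.0002] F [ 0.8  0.2 -3.4] w 0.0194 q [0.26 0.52 0.25 1.3  0.   1.7 ]
shift [-0.1  -1.65  0.05] turn 0.002
```

View pics/a_ov.png

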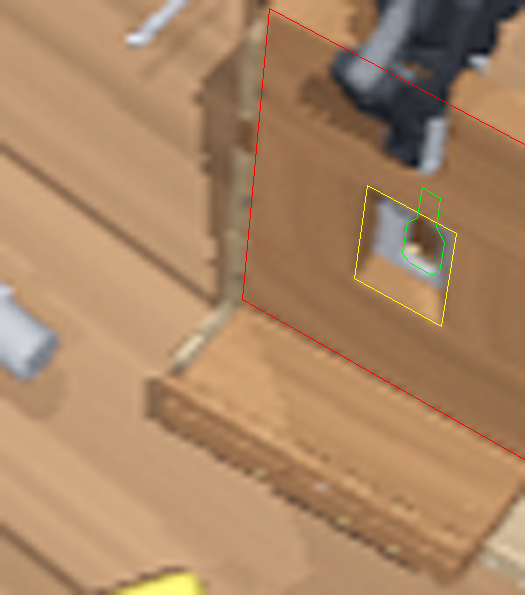

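```bash
python3 -m crank '0 -0.5 0 0 0; 0 -1 0 0 0; -0.05 -1.4 0 0 0; -0.1 -1.6 0 0 0; -0.1 -1.6 0 0 0';python3 -c "
from h import *
loc(.015,.0065,.251)
"; python3 -m crank '0 -0.2 0 0 0; 0 -0.4 0 0 0; 0 -0.5 0 0 0; 0 -0.5 0 0 0; 0 -0.5 0 0 0';python3 -c "
from h import *
loc(.015,.0065,.251)
"
```

```text
t: 7.9
tcp_pos: [0.5842, 0.2321, 0.2516]
tool_rot: [[-0.132, 0.991, 0.0], [0.991, 0.132, -0.0], [-0.0, 0.0, -1.0]]
ft_force: [0.8, -0.2, -3.0]
grip_width: 0.0194
LOC mm [ 23.4   6.6 251.6] Floc [ 0.8 -0.3 -3. ] M [ 0.02  0.04 -0.02]
t 7.9 pos [0.5842 0.2321 0.2516] yaw 0.1321 tilt [ 0. -0.] F [ 0.8 -0.2 -3. ] w 0.0194 q [ 0.26  0.49  0.19  1.28 -0.    1.7 ]
shift [-0.   -0.84  0.06] turn 0.002
t: 8.32
tcp_pos: [0.5799, 0.2316, 0.2513]
tool_rot: [[-0.132, 0.991, 0.0], [0.991, 0.132, -0.0], [-0.0, 0.0, -1.0]]
ft_force: [0.7, 0.2, -3.3]
grip_width: 0.0193
LOC mm [ 19.    6.6 251.3] Floc [ 0.7  0.1 -3.3] M [-0.03 -0.06 -0.04]
t 8.32 pos [0.5799 0.2316 0.2513] yaw 0.132 tilt [ 0.0001 -0.    ] F [ 0.7  0.2 -3.3] w 0.0193 q [ 0.26  0.48  0.18  1.27 -0.    1.7 ]
shift [-0.01 -0.4   0.03] turn 0.002
```

```bash
python3 -m crank '0 -0.1 0 0 0; 0 -0.2 0 0 0; 0 -0.3 0 0 0; 0 -0.3 0 0 0; 0 -0.3 0 0 0';python3 -c "
from h import *
loc(.01,.0065,.251)
"
```

```text
t: 8.73
tcp_pos: [0.5769, 0.2312, 0.2513]
tool_rot: [[-0.132, 0.991, 0.0], [0.991, 0.132, -0.0], [-0.0, 0.0, -1.0]]
ft_force: [0.6, -1.2, -3.3]
grip_width: 0.0189
LOC mm [ 15.9   6.6 251.3] Floc [ 0.5 -1.2 -3.3] M [-0.02  0.02  0.01]
t 8.73 pos [0.5769 0.2312 0.2513] yaw 0.132 tilt [ 0. -0.] F [ 0.6 -1.2 -3.3] w 0.0189 q [ 0.26  0.47  0.17  1.27 -0.    1.7 ]
shift [-0.01 -0.59  0.03] turn 0.002
```

```bash
python3 -m crank '0 -0.1 0 0 0; 0 -0.2 0 0 0; 0 -0.3 0 0 0; 0 -0.3 0 0 0; 0 -0.3 0 0 0';python3 -c "
from h import *
loc(.01,.0065,.251)
"
```

```text
t: 9.15
tcp_pos: [0.5739, 0.2308, 0.2513]
tool_rot: [[-0.132, 0.991, 0.0], [0.991, 0.132, -0.0], [-0.0, 0.0, -1.0]]
ft_force: [0.2, -0.8, -3.3]
grip_width: 0.0193
LOC mm [ 12.9   6.6 251.3] Floc [ 0.1 -0.8 -3.3] M [0.02 0.04 0.02]
t 9.15 pos [0.5739 0.2308 0.2513] yaw 0.132 tilt [ 0. -0.] F [ 0.2 -0.8 -3.3] w 0.0193 q [ 0.26  0.46  0.16  1.27 -0.    1.7 ]
shift [-0.01 -0.29  0.03] turn 0.002
```

```bash
python3 -m crank '0 -0.05 0 0 0; 0 -0.1 0 0 0; 0 -0.15 0 0 0; 0 -0.2 0 0 0; 0 -0.2 0 0 0';python3 -c "
from h import *
loc(.01,.0065,.251)
"
```

```text
t: 9.57
tcp_pos: [0.5726, 0.2307, 0.2515]
tool_rot: [[-0.131, 0.991, 0.001], [0.991, 0.131, 0.0], [0.0, 0.001, -1.0]]
ft_force: [4.0, 0.8, -5.4]
grip_width: 0.0194
LOC mm [ 11.6   6.6 251.5] Floc [ 4.1  0.3 -5.4] M [ 0.07 -1.08 -0.29]
t 9.57 pos [0.5726 0.2307 0.2515] yaw 0.1317 tilt [0.0014 0.0004] F [ 4.   0.8 -5.4] w 0.0194 q [ 0.26  0.46  0.15  1.26 -0.    1.7 ]
shift [-0.01 -0.16  0.05] turn 0.002
```

```bash
python3 -m crank '0 -0.03 0 0 0; 0 -0.06 0 0 0; 0 -0.1 0 0 0; 0 -0.1 0 0 0; 0 -0.1 0 0 0';python3 -c "
from h import *
loc(.01,.0065,.251)
a=capture('scene')
from ov import *
s=state()
p=s['tcp_pos'];cv2.imwrite('pics/in.png',cv2.resize(a[205:305,285:365],None,fx=6,fy=6,interpolation=cv2.INTER_CUBIC)[:,:,::-1])
"
```

```text
t: 9.98
tcp_pos: [0.5722, 0.2306, 0.2515]
tool_rot: [[-0.131, 0.991, 0.003], [0.991, 0.131, 0.001], [0.0, 0.003, -1.0]]
ft_force: [7.0, 2.5, -6.8]
grip_width: 0.0193
LOC mm [ 11.3   6.6 251.5] Floc [ 7.2  1.6 -6.8] M [ 0.17 -1.88 -0.42]
t 9.98 pos [0.5722 0.2306 0.2515] yaw 0.1315 tilt [0.0025 0.0006] F [ 7.   2.5 -6.8] w 0.0193 q [ 0.26  0.46  0.15  1.26 -0.    1.7 ]
shift [-0.01 -0.13  0.05] turn 0.002
```

View pics/in.png

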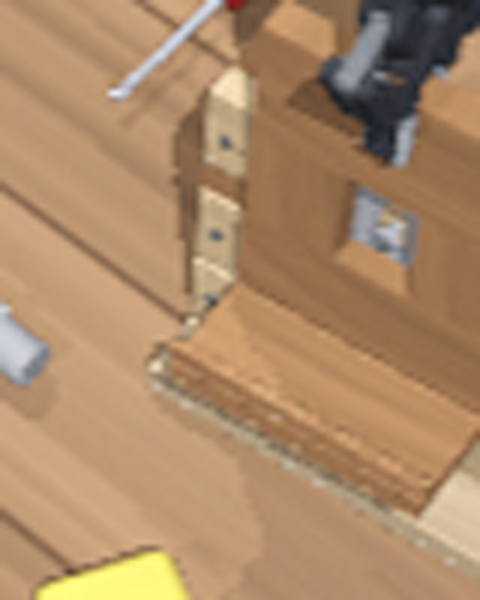

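```bash
python3 -m crank '0 0.06 0 0 0; 0 0.06 0.3 0 0; 0 0.06 0.6 0 0; 0 0.06 0.9 0 0; 0 0.06 1.0 0 0';python3 -c "
from h import *
loc(.011,.0065,.219)
"
```

```text
t: 10.45
tcp_pos: [0.5725, 0.2306, 0.2415]
tool_rot: [[-0.131, 0.991, 0.002], [0.991, 0.131, 0.001], [0.0, 0.002, -1.0]]
ft_force: [6.2, 0.8, -0.1]
grip_width: 0.0189
LOC mm [ 11.5   6.6 241.5] Floc [ 6.3 -0.  -0.1] M [ 0.23 -1.5  -0.4 ]
t 10.45 pos [0.5725 0.2306 0.2415] yaw 0.1316 tilt [0.0021 0.0005] F [ 6.2  0.8 -0.1] w 0.0189 q [ 0.26  0.46  0.13  1.24 -0.    1.7 ]
shift [-0.01 -0.06  2.25] turn 0.002
```

```bash
python3 -m crank '0 0.06 0 0 0; 0 0.06 0.2 0 0; 0 0.06 0.4 0 0; 0 0.06 0.6 0 0; 0 0.06 0.7 0 0';python3 -c "
from h import *
loc(.011,.0065,.219)
"
```

```text
t: 10.87
tcp_pos: [0.5726, 0.2306, 0.2342]
tool_rot: [[-0.131, 0.991, 0.001], [0.991, 0.131, 0.0], [0.0, 0.001, -1.0]]
ft_force: [5.6, 0.5, -0.5]
grip_width: 0.0193
LOC mm [ 11.6   6.6 234.2] Floc [ 5.6 -0.3 -0.5] M [ 0.26 -1.37 -0.39]
t 10.87 pos [0.5726 0.2306 0.2342] yaw 0.1318 tilt [0.0011 0.0003] F [ 5.6  0.5 -0.5] w 0.0193 q [ 0.26  0.47  0.12  1.22 -0.    1.7 ]
shift [-0.01 -0.07  1.52] turn 0.002
```

```bash
python3 -m crank '0 0.05 0.1 0 0; 0 0.08 0.2 0 0; 0 0.08 0.3 0 0; 0 0.08 0.4 0 0; 0 0.08 0.5 0 0';python3 -c "
from h import *
loc(.011,.0065,.219)
"
```

```text
t: 11.28
tcp_pos: [0.5729, 0.231, 0.2297]
tool_rot: [[-0.132, 0.991, 0.0], [0.991, 0.132, 0.001], [0.001, 0.0, -1.0]]
ft_force: [0.8, 2.9, 6.4]
grip_width: 0.0196
LOC mm [ 12.    6.9 229.7] Floc [1.2 2.8 6.4] M [ 0.9  -0.4  -0.18]
t 11.28 pos [0.5729 0.231  0.2297] yaw 0.1323 tilt [0.0004 0.0009] F [0.8 2.9 6.4] w 0.0196 q [0.26 0.47 0.11 1.21 0.   1.7 ]
shift [-0.05 -0.1   1.07] turn 0.002
```

```bash
python3 -m crank '0 0 0.05 0 0; 0 0 0.1 0 0; 0 0 0.15 0 0; 0 0 0.2 0 0; 0 0 0.2 0 0';python3 -c "
from h import *
loc(.011,.0065,.219)
"
```

```text
t: 11.7
tcp_pos: [0.5728, 0.2318, 0.2277]
tool_rot: [[-0.132, 0.991, 0.0], [0.991, 0.132, 0.002], [0.002, 0.001, -1.0]]
ft_force: [1.5, 5.3, 2.5]
grip_width: 0.0192
LOC mm [ 12.    7.7 227.7] Floc [2.2 5.1 2.5] M [ 1.44 -0.72 -0.17]
t 11.7 pos [0.5728 0.2318 0.2277] yaw 0.1328 tilt [0.0004 0.0021] F [1.5 5.3 2.5] w 0.0192 q [0.27 0.47 0.11 1.21 0.   1.7 ]
shift [-0.12 -0.1   0.87] turn 0.003
```

```bash
python3 -m crank '0 0 0.1 0 0; 0 0 0.2 0 0; 0 0 0.3 0 0; 0 0 0.4 0 0; 0 0 0.4 0 0';python3 -c "
from h import *
loc(.011,.0065,.219)
"
```

```text
t: 12.12
tcp_pos: [0.5726, 0.2317, 0.2227]
tool_rot: [[-0.132, 0.991, -0.001], [0.991, 0.132, 0.002], [0.002, -0.0, -1.0]]
ft_force: [4.8, 6.1, -5.4]
grip_width: 0.0196
LOC mm [ 11.8   7.7 222.7] Floc [ 5.6  5.4 -5.4] M [ 1.64 -1.29 -0.31]
t 12.12 pos [0.5726 0.2317 0.2227] yaw 0.1326 tilt [-0.0007  0.002 ] F [ 4.8  6.1 -5.4] w 0.0196 q [0.27 0.47 0.1  1.2  0.   1.7 ]
shift [-0.12 -0.08  0.37] turn 0.003
```

```bash
python3 -m crank '0.03 0.03 0.1 0 0; 0.06 0.05 0.2 0 0; 0.06 0.05 0.3 0 0; 0.06 0.05 0.4 0 0; 0.06 0.05 0.4 0 0';python3 -c "
from h import *
loc(.011,.0065,.219)
"
```

```text
t: 12.53
tcp_pos: [0.573, 0.2313, 0.2197]
tool_rot: [[-0.132, 0.991, -0.0], [0.991, 0.132, 0.0], [0.0, -0.0, -1.0]]
ft_force: [-0.0, 1.6, 4.5]
grip_width: 0.0193
LOC mm [ 12.2   7.2 219.7] Floc [0.2 1.6 4.5] M [ 0.43 -0.1  -0.11]
t 12.53 pos [0.573  0.2313 0.2197] yaw 0.1322 tilt [-0.0001  0.0001] F [-0.   1.6  4.5] w 0.0193 q [0.27 0.48 0.09 1.19 0.   1.7 ]
shift [-0.07 -0.12  0.07] turn 0.002
```

```bash
python3 -m crank '0 0 0.05 0 0; 0 0 0.1 0 0; 0 0 0.12 0 0; 0 0 0.12 0 0; 0 0 0.12 0 0';python3 -c "
from h import *
loc(.011,.0065,.219)
a=capture('scene')
cv2.imwrite('pics/seat.png',cv2.resize(a[205:305,285:385],None,fx=6,fy=6,interpolation=cv2.INTER_CUBIC)[:,:,::-1])
"
```

```text
t: 12.95
tcp_pos: [0.5731, 0.2313, 0.2194]
tool_rot: [[-0.132, 0.991, 0.001], [0.991, 0.132, 0.0], [0.0, 0.001, -1.0]]
ft_force: [-2.4, 1.3, 11.4]
grip_width: 0.0195
LOC mm [ 12.2   7.2 219.4] Floc [-2.3  1.6 11.4] M [ 0.39  0.51 -0.05]
t 12.95 pos [0.5731 0.2313 0.2194] yaw 0.1323 tilt [0.0007 0.0002] F [-2.4  1.3 11.4] w 0.0195 q [0.27 0.48 0.09 1.19 0.   1.7 ]
shift [-0.07 -0.12  0.04] turn 0.002
```

View pics/seat.png

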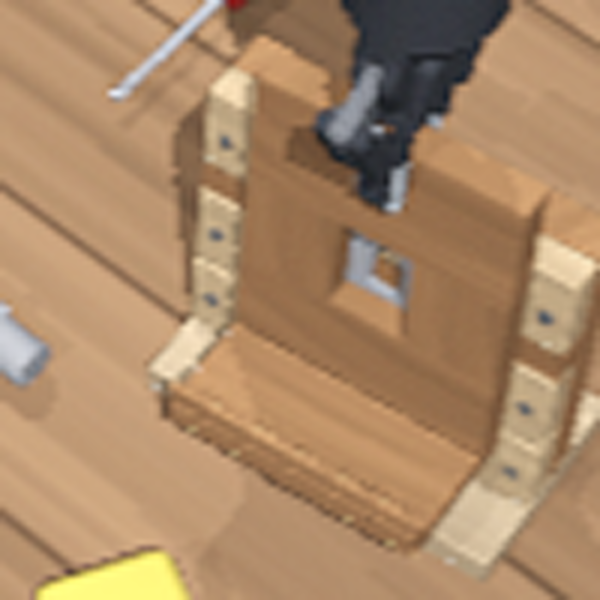

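```bash
python3 -m crank '0 0 -0.08 0 0; 0 0 -0.12 0 0; 0 0 -0.12 0 0.3; 0 0 -0.12 0 0.4; 0 0 -0.12 0 0.5';python3 -m crank '0 0 0 0 0.5; 0 0 0 0 0.5; 0 0 0 0 0.5; 0 0 0 0 0.5; 0 0 0 0 0.5';python3 -c "
from h import *
loc(.011,.0065,.219)
a=capture('scene')
cv2.imwrite('pics/rel.png',cv2.resize(a[205:305,285:385],None,fx=6,fy=6,interpolation=cv2.INTER_CUBIC)[:,:,::-1])
"
```

```text
t: 13.42
tcp_pos: [0.5729, 0.2309, 0.2188]
tool_rot: [[-0.132, 0.991, -0.001], [0.991, 0.132, -0.001], [-0.001, -0.001, -1.0]]
ft_force: [-0.5, 0.5, -0.2]
grip_width: 0.0426
t: 13.83
tcp_pos: [0.5733, 0.2313, 0.2192]
tool_rot: [[-0.132, 0.991, -0.0], [0.991, 0.132, -0.0], [-0.0, -0.0, -1.0]]
ft_force: [-0.0, 0.1, -0.1]
grip_width: 0.0429
LOC mm [ 12.5   7.1 219.2] Floc [ 0.   0.1 -0.1] M [ 0.03 -0.03  0.04]
t 13.83 pos [0.5733 0.2313 0.2192] yaw 0.1319 tilt [-0.0001 -0.0001] F [-0.   0.1 -0.1] w 0.0429 q [ 0.27  0.48  0.09  1.19 -0.    1.7 ]
shift [-0.06 -0.15  0.02] turn 0.002
```

View pics/rel.png

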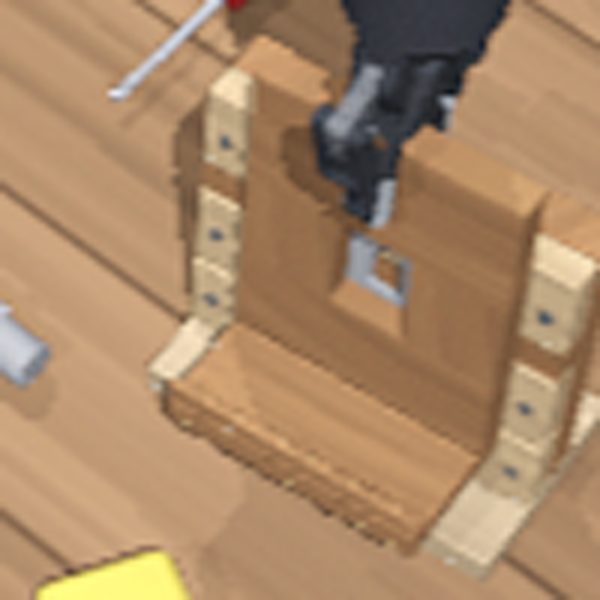

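Released, and the shelf stays put. Now straight up and clear.

```bash
python3 -m crank '0 0 -1 0 0.5; 0 0 -2.5 0 0.5; 0 0 -4.5 0 0.5; 0 0 -7 0 0.5; 0 0 -9 0 0.5';python3 -m crank '0 -3 -1 0 0.5; 0 -7 -2 0 0.5; 0 -11 -2 0 0.5; 0 -15 -2 0 0.5; 0 -18 -2 0 0.5';python3 -m crank '0 0 0 0 0.5; 0 0 0 0 0.5; 0 0 0 0 0.5; 0 0 0 0 0.5; 0 0 0 0 0.5';python3 -c "
from h import *
loc(.011,.0065,.219)
A=np.zeros((420,1120,3),np.uint8)
a=capture('scene')[:,:,::-1];b=capture('top')[:,:,::-1]
cv2.imwrite('pics/fin_s.png',cv2.resize(a,(800,600)));cv2.imwrite('pics/fin_t.png',cv2.resize(b,(800,600)))
cv2.imwrite('pics/fin_c.png',cv2.resize(a[205:305,285:385],None,fx=6,fy=6,interpolation=cv2.INTER_CUBIC))
from ov import *
w=Rz(.130)@np.array([.0105,.0065,0])+[.5619,.2226,0]
overlay(a.copy(),w[:2],.13,.1755+.08,0.0008,(285,205,100,100),6,'pics/fin_ov.png')
"
```

```text
t: 14.3
tcp_pos: [0.5734, 0.2313, 0.3118]
tool_rot: [[-0.132, 0.991, 0.001], [0.991, 0.132, 0.0], [0.0, 0.001, -1.0]]
ft_force: [0.7, -0.2, -0.2]
grip_width: 0.0432
t: 14.72
tcp_pos: [0.3922, 0.2072, 0.3302]
tool_rot: [[-0.132, 0.991, 0.001], [0.991, 0.132, 0.0], [0.0, 0.001, -1.0]]
ft_force: [1.5, 1.4, 0.6]
grip_width: 0.0427
t: 15.13
tcp_pos: [0.3958, 0.2077, 0.3292]
tool_rot: [[-0.131, 0.991, -0.0], [0.991, 0.131, -0.0], [-0.0, -0.0, -1.0]]
ft_force: [-0.3, -0.8, 0.3]
grip_width: 0.043
LOC mm [-166.6    6.7  329.2] Floc [-0.4 -0.8  0.3] M [ 0.01  0.01 -0.06]
t 15.13 pos [0.3958 0.2077 0.3292] yaw 0.1316 tilt [-0.0002 -0.0001] F [-0.3 -0.8  0.3] w 0.043 q [ 0.32  0.1  -0.13  1.33 -0.    1.76]
shift [-0.05 17.76 11.02] turn 0.002
```

View pics/fin_s.png

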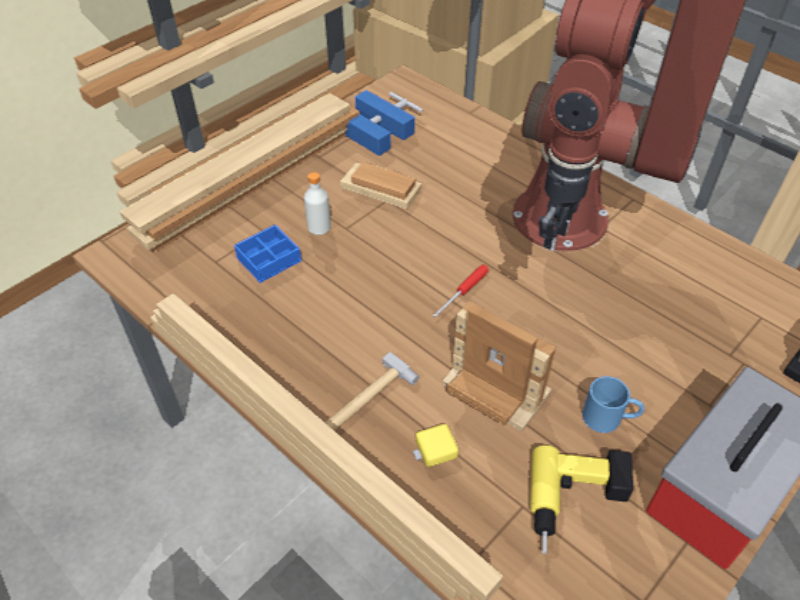

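View pics/fin_ov.png

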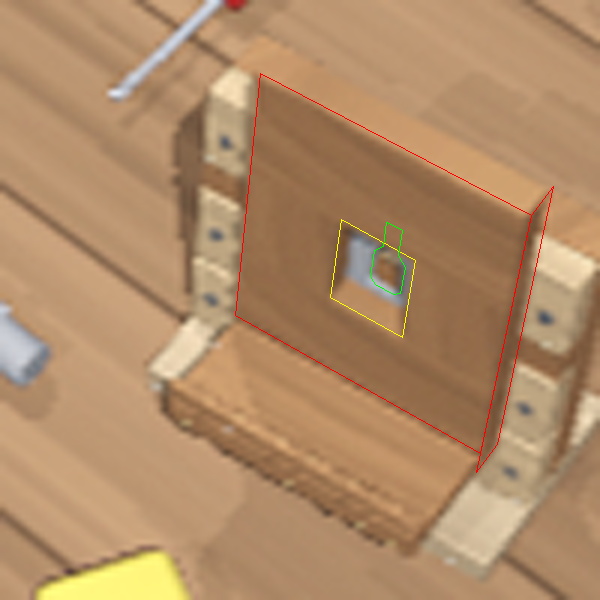

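View pics/fin_t.png

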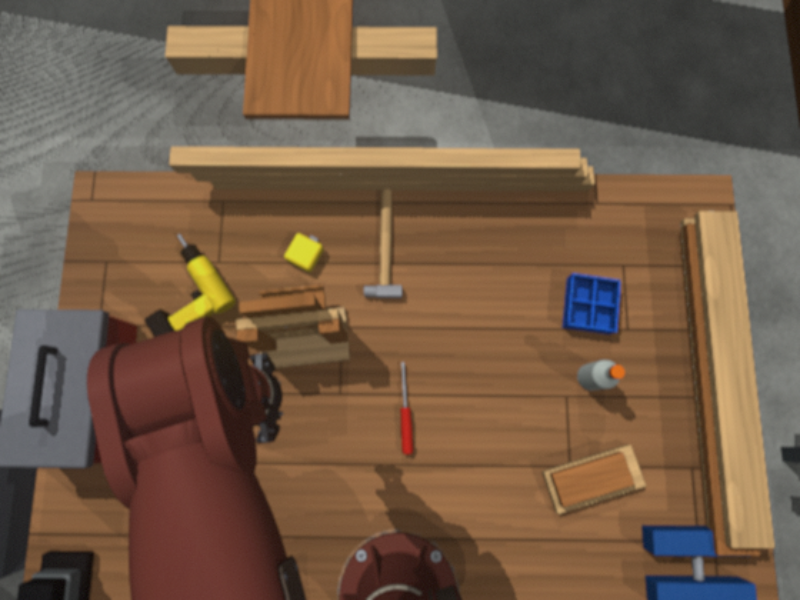

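```bash
python3 -c "
from cell import *
print(hand_in())"
```

```text
the job is handed in; nothing more can be done
None
```

The shelf is hanging upright and locked on the headboard screw, and I handed the job in at about 15 s of the 72 s allowed.

- **Finding the screw:** I measured it in both camera views at about 7 mm to +y of centre and 0.1755 m high. The head went into the keyhole on the first approach, with no searching needed.
- **Seating:** The back met the face at about 7 N. Pulled down, the neck met the catch at tool height 0.2297 m and snapped past it. It then stopped hard 10 mm lower, as the drawing says it should. I pressed to 11.4 N on the wrist to confirm the stop, about 15 N on the screw with the shelf's weight. No reading came near 25 N.
- **After letting go:** The shelf did not move. In the final pictures its outline matches the predicted locked position to about 2 mm. The gripper is clear with no contact force, and the other things show no visible movement.

**What disagreed:** face contact came about 1.4 mm before my camera estimate, within the calibration error. During the snap there was a side force of about 5 N from the catch, which I eased off.

**Not checked:** I did not pull the shelf upward to test the catch, so the lock rests on the forces and travel above.

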